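Face up the spice tins on the stall's display rail

ROBOT

A 6-joint arm with a two-finger parallel gripper is mounted at the origin on the work surface. World frame = base frame: x ahead of the robot, y to its left, z up, the work surface at z = 0. Lengths are in m, angles in degrees, forces in N, time in s.
With the tool pointing down it reaches from about 0.3 to 0.75 m from the base axis. Payload 8.5 kg.
Tool frame: the origin (TCP) lies midway between the tips of the shut fingers; the grasp point (between the pads) lies behind it (grasp_offset is the z of the grasp point in the tool frame, in m); z points along the fingers, y is the direction in which the jaws open and shut (so a half turn about z gives the same grasp; the last joint's range is limited). The gripper opens to 85 mm and grips with 20 to 120 N. Pads are 22 mm wide; open, the fingers measure 114 mm over their backs; the gripper's body (76 mm by 85 mm) begins 54 mm behind the grasp point. The pads swing forward as they close: fully open they stand 13 mm farther back than shut.
Start: joints at [-85.904, 21.807, 74.336, -0, 83.858, -12.336], TCP at [0.156, -0.528, 0.231] pointing down, gripper open.
Joint ranges: [-178.18, 178.18], [-50.72, 133.34], [12.68, 142.11], [-81.47, 261.47], [9.98, 163.14], [-165.26, 165.26]. Speed limits (degrees/s): [136.94, 136.94, 180, 180, 180, 180].

INTERFACE

Orientations are given as a 3x3 rotation matrix whose columns are the frame's x, y, z axes.
In Python, from rig import * gives the robot as it stands.
- The arm moves only by the shell command python3 -m pendant 'ROWS' [FORCE]. ROWS is JSON, one flat list of numbers, 7 for each row, row after row: the finger opening in mm, from 0 to 85.4, then the shift along the tool's x, y, z in units of 50 mm (1.0 is 50 mm), then the turn, a rotation vector about the tool's x, y, z in units of 8 degrees (1.0 is 8 degrees). In form: [hand, dx, dy, dz, wx, wy, wz, hand, dx, dy, dz, wx, wy, wz, ...]. A call has 1 to 12 rows; each row shifts and turns the commanded pose from where the row before left it, along the tool's axes as they then stand; what a row does not reach is not made up. A row lasts 1/10 s, in which the tool goes at most 50 mm and 8.59 degrees, less where a joint would pass 70% of its speed; a pose out of reach is approached as far as the arm can. A call is refused whole if a number of a shift passes 1 or a number of a turn 1, either way. A call with a gripper value outside its range is refused whole. The fingers move at their own pace and stop on an object; FORCE is the grip in N (left out, the last holds). Time passes only in rows, so rows that do not move let the fingers close. It gives the time, the measured TCP pose, the force and the opening at its end, in the units of the state.
- observe(): the state, without advancing time (a new reading comes with each control period).
- get_image(name): name is "scene" or "top"; returns a dict with "frame" (480x640x3 uint8, red, green, blue), "depth" (480x640 float32, m along the optical axis (not along the pixel's ray), 0 where there is no reading), "K" (3x3 intrinsics, pixels), "k1" (the pictures are not rectified: a ray, as slopes to the right and down, at radius r is drawn at 1 + k1 r^2 times it, then the intrinsics apply), "rvec" (rotation vector, rad) and "tvec" (3), from world to camera coordinates, as OpenCV has them. Camera axes: x right, y down, z forward; pixel columns grow to the right and rows downward; lengths in m; the calibration is good to about 2 mm. A picture is of the moment at which its call begins.
- close_job(): hands the job in, once; it reports no verdict.
The state is a dict: "time_s": time; "q": joint angles; "qvel": joint speeds; "joint_efforts": joint torques, N m; "position": TCP position; "tool_rot": TCP orientation; "ft_force": force on the tool from outside, world axes, zero at the start; "wrist_torque": the same for the moment, N m; "grip_width": finger opening in m.
Only numpy, scipy, OpenCV 4.12 (cv2) and the standard library are available. Lean on these libraries where they do the work, as an engineer would, in place of code of your own. Each camera call takes 0.05 s, during which the arm holds its last target.

TASK

Push the row of four spice tins along the display rail, as one train, until the front tin rests against the upright end stop and all four still touch. Do it with the fingertips, pushing only the rearmost tin from behind: do not pinch, lift or press down on any tin, keep the row together, do not ram the stop, and leave everything else on the stall where it stands.

Things in the scene. Friction and masses are not known exactly. Their poses are not given: they have to be found in the camera images.
- rail: straight black plastic U-channel fixed to the table, lying along its own y axis, 330 mm long, 56 mm wide outside and 48 mm clear inside; floor 4 mm thick, side walls 4 mm thick with tops 14 mm above the table; both ends of the channel itself are open. Origin at the centre of its underside, on the table.
- stop: fixed white plastic end stop, an upright block 10 mm thick (along the rail), 64 mm wide and 36 mm high, standing across one end of the rail, at either its +y or its -y end; origin at the centre of its underside, 170 mm from the rail's origin, so its inner face is 165 mm from the rail's origin. The opposite end has only a flat white sill 4 mm high. The rail, stop and sill do not move.
- tin1: square tinplate spice tin with a paper band: 44 x 44 mm, body 44 mm high, with a round brass plug lid 32 mm across and 4 mm high on top (48 mm in all); about 70 g; origin at the centre of its underside, z up, sides parallel to the rail's. It slides stiffly along the rail and does not roll. One of the four in the rail, at the rail's -y end of the row. It is the rearmost when the stop is at the opposite end of the rail.
- tin2: square tinplate spice tin with a paper band: 44 x 44 mm, body 44 mm high, with a round brass plug lid 32 mm across and 4 mm high on top (48 mm in all); about 70 g; origin at the centre of its underside, z up, sides parallel to the rail's. It slides stiffly along the rail and does not roll. One of the four in the rail, second from the -y end of the row.
- tin3: square tinplate spice tin with a paper band: 44 x 44 mm, body 44 mm high, with a round brass plug lid 32 mm across and 4 mm high on top (48 mm in all); about 70 g; origin at the centre of its underside, z up, sides parallel to the rail's. It slides stiffly along the rail and does not roll. One of the four in the rail, third from the -y end of the row.
- tin4: square tinplate spice tin with a paper band: 44 x 44 mm, body 44 mm high, with a round brass plug lid 32 mm across and 4 mm high on top (48 mm in all); about 70 g; origin at the centre of its underside, z up, sides parallel to the rail's. It slides stiffly along the rail and does not roll. One of the four in the rail, at the +y end of the row. It is the rearmost when the stop is at the opposite end of the rail.
- jar: bystander: closed jar, 52 mm across, 85 mm high, beside the rail; origin at its underside.
- can: bystander: can, 60 mm across, 75 mm high, beside the rail; origin at its underside.
- carton: bystander: carton 45 x 85 mm, 55 mm high, beside the rail; origin at its underside.
- bowl: bystander: empty white bowl, 84 mm across, 40 mm high, beside the rail; origin at its underside.
- sparetin: bystander: a single tin just like those in the row, standing on the table outside the rail; origin at its underside.
- sauce1: bystander: sauce bottle, 60 mm across, 210 mm high, at the left of the table; origin at its underside.
- sauce2: bystander: sauce bottle, 60 mm across, 210 mm high, at the left of the table; origin at its underside.
- scoop: bystander: spoon with a wooden handle, 160 mm long, lying on the table.
Not all that is in view belongs to the job. Leave any blue or pink look-alike of the tin4 alone.

How it is judged:
By the outcome, as a careful person would: the job done as asked, in the order asked, and still so for the second after the job is handed in, with the robot touching nothing.
It also fails if it takes over 35 s, if anything falls off the work surface, if the arm or the gripper's body presses on something with over 40 N, if the wrist force passes 120 N, or if a joint passes its speed limit or range.

## Working session

There is one attempt and no reset: what is moved stays moved. The work goes in short steps, Python scripts to look and compute and a shell command to move; the robot and the scene stay as the last step left them, time stands still between calls to the robot, and variables do not carry over. Pictures are saved under pics/ and viewed, and the job is handed in when it is done.

```bash
mkdir -p pics; ls; python3 - <<'E'
from rig import *
import cv2,pickle
s=observe(); print(s)
for n in("scene","top"):
    g=get_image(n); pickle.dump(g,open(f"pics/{n}0.pkl","wb")); cv2.imwrite(f"pics/{n}0.png",g["frame"][:,:,::-1]); print(n,g["K"],g["k1"],g["rvec"],g["tvec"])
E
```

```text
pics
{'time_s': 0.0, 'q': array([-8.59047245e+01,  2.18424364e+01,  7.43839395e+01,  1.46278846e-03,
        8.38586118e+01, -1.23349222e+01]), 'qvel': array([ 0.04510779, -0.02723789, -0.02841883,  0.08444142,  0.05209254,
        0.08521388]), 'joint_efforts': array([-8.96797010e-04, -4.48461235e+01, -2.31278837e+01, -2.00517156e-04,
        4.77121241e-03, -8.99898929e-07]), 'position': array([ 0.15555708, -0.52724571,  0.23070302]), 'tool_rot': array([[ 9.59165825e-01,  2.82844328e-01, -8.06121809e-05],
       [ 2.82844133e-01, -9.59164742e-01,  1.48134164e-03],
       [ 3.41668718e-04, -1.44365296e-03, -9.99998900e-01]]), 'ft_force': array([0.35272377, 0.15449348, 0.76112167]), 'wrist_torque': array([ 0.04762966,  0.02729676, -0.02366968]), 'grip_width': 0.08516863017754125}
scene [[569.48192842   0.         318.10595113]
 [  0.         569.48192842 242.48481618]
 [  0.           0.           1.        ]] -0.011093230618738738 [ 2.13410109  0.5532979  -0.27034002] [-0.53651211 -0.07720636  1.57667093]
top [[558.02238144   0.         315.00174492]
 [  0.         558.02238144 249.47528217]
 [  0.           0.           1.        ]] -0.020034088687661298 [ 2.14532391 -2.14612871  0.12577225] [0.08107863 0.5828618  1.40685632]
```

View pics/scene0.png

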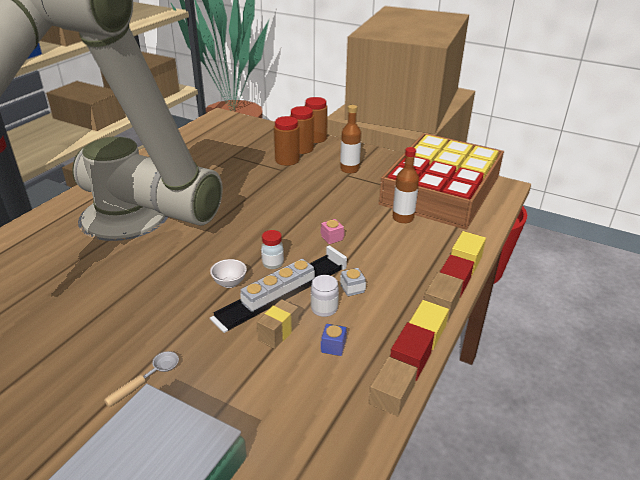

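View pics/top0.png

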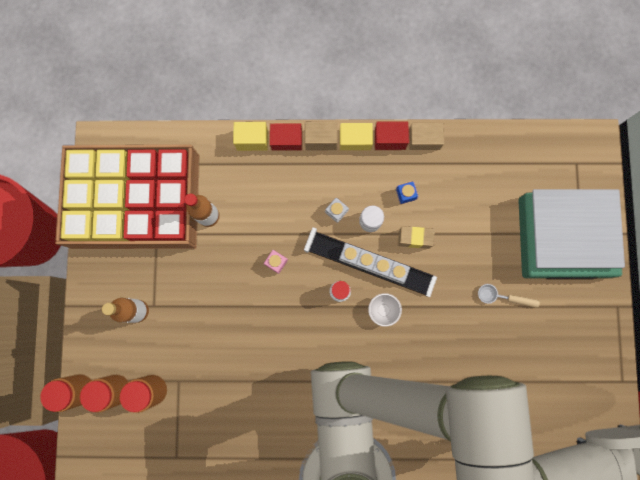

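The stop is at the far end of the rail, at the top view's (311,243); the flat sill is at (432,284). The rearmost tin is at about (400,271). Next I'll zoom in and measure.

```bash
cat > h.py <<'E'
import numpy as np,cv2,pickle
def RT(g): return cv2.Rodrigues(np.array(g["rvec"],float))[0],np.array(g["tvec"],float).ravel()
def slope(g,u,v):
    K=g["K"];x=(u-K[0,2])/K[0,0];y=(v-K[1,2])/K[1,1];a,b=x,y
    for _ in range(10):
        f=1+g["k1"]*(a*a+b*b);a,b=x/f,y/f
    return np.array([a,b,1.])
def onplane(g,u,v,z):
    R,t=RT(g);d=R.T@slope(g,u,v);c=-R.T@t
    return c+d*(z-c[2])/d[2]
def proj(g,P):
    R,t=RT(g);p=R@np.array(P,float)+t;a,b=p[:2]/p[2];f=1+g["k1"]*(a*a+b*b)
    return np.array([a*f*g["K"][0,0]+g["K"][0,2],b*f*g["K"][1,1]+g["K"][1,2]])
def dpt(g,u,v):
    R,t=RT(g);d=g["depth"][int(v),int(u)];return R.T@(slope(g,u,v)*d-t)
E
python3 - <<'E'
from h import *
g=pickle.load(open("pics/top0.pkl","rb"))
f=g["frame"]; c=f[215:310,290:450]; cv2.imwrite("pics/z0.png",cv2.resize(c,None,fx=5,fy=5,interpolation=cv2.INTER_NEAREST)[:,:,::-1])
g2=pickle.load(open("pics/scene0.pkl","rb"));c=g2["frame"][210:340,200:380]; cv2.imwrite("pics/z1.png",cv2.resize(c,None,fx=4,fy=4,interpolation=cv2.INTER_NEAREST)[:,:,::-1])
for n,gg in(("top",g),("scene",g2)):
    h=cv2.cvtColor(gg["frame"],cv2.COLOR_RGB2HSV)
    m=cv2.inRange(h,(8,90,140),(28,255,255))
    print(n)
    k,l,st,ce=cv2.connectedComponentsWithStats(m)
    for i in range(1,k):
        if 40<st[i,4]<400: print(ce[i].round(1),st[i,4],onplane(gg,*ce[i],.048).round(4),dpt(gg,*ce[i]).round(4))
E
```

```text
top
[407.7 190.4] 89 [ 0.7369 -0.161   0.048 ] [ 0.7371 -0.1611  0.0473]
[336.5 208.1] 92 [0.6901 0.0249 0.048 ] [0.6898 0.025  0.0497]
[350.1 253. ] 95 [ 0.5725 -0.0096  0.048 ] [ 0.5722 -0.0095  0.0497]
[274.5 260.5] 108 [0.5533 0.1848 0.048 ] [0.5536 0.185  0.0461]
[366.3 259. ] 97 [ 0.5568 -0.0509  0.048 ] [ 0.5568 -0.0509  0.048 ]
[382.6 265.1] 96 [ 0.541  -0.0925  0.048 ] [ 0.5402 -0.0916  0.0558]
[398.9 271.1] 96 [ 0.5256 -0.1339  0.048 ] [ 0.5252 -0.1334  0.0518]
[ 68.2 391.4] 104 [0.2216 0.7028 0.048 ] [0.2325 0.6615 0.1395]
[444.4 455.1] 79 [ 0.0719 -0.2374  0.048 ] [ 0.0614 -0.2471  0.0014]
[221.1 461.9] 168 [0.0536 0.312  0.048 ] [0.0426 0.3202 0.0018]
scene
[349.4  55.4] 47 [-0.0181  1.4427  0.048 ] [0.1641 1.0598 0.1802]
[ 92.5 121.5] 50 [-0.4636  0.335   0.048 ] [-0.8695  0.6579 -0.1626]
[350.9 130. ] 120 [0.3433 0.72   0.048 ] [0.4309 0.5315 0.1419]
[143.1 152.1] 57 [-0.149   0.2456  0.048 ] [-0.2294  0.3199 -0.0042]
[267.3 157.4] 53 [0.2079 0.4088 0.048 ] [ 0.1533  0.4894 -0.0016]
[271.2 163. ] 54 [0.2385 0.3832 0.048 ] [ 0.1831  0.4663 -0.0042]
[253.5 178.9] 263 [0.2469 0.2748 0.048 ] [ 0.1956  0.3459 -0.0007]
[407.7 175.7] 168 [0.6289 0.5162 0.048 ] [0.6829 0.3531 0.1409]
[439.6 208.6] 127 [0.7709 0.3881 0.048 ] [0.7693 0.3942 0.0441]
[435.1 211.9] 111 [0.7659 0.3661 0.048 ] [0.7579 0.3967 0.0286]
[118.9 248.2] 120 [ 0.1569 -0.1678  0.048 ] [ 0.1025 -0.125   0.0012]
[250.4 251. ] 250 [ 0.438  -0.0213  0.048 ] [ 0.3926  0.0395 -0.0075]
[ 46.4 287.2] 232 [ 0.1245 -0.3533  0.048 ] [ 6.710e-02 -3.206e-01  3.000e-04]
[269.7 280. ] 105 [ 0.5373 -0.0906  0.048 ] [ 0.5378 -0.0913  0.0487]
[ 18.  296.4] 168 [ 0.0965 -0.4043  0.048 ] [ 0.0305 -0.3711 -0.0053]
[333.6 330.9] 136 [ 0.7368 -0.1634  0.048 ] [ 0.7359 -0.1616  0.046 ]
[ 28.9 434.2] 236 [ 0.4079 -0.6275  0.048 ] [ 0.3686 -0.6115  0.0019]
```

View pics/z0.png

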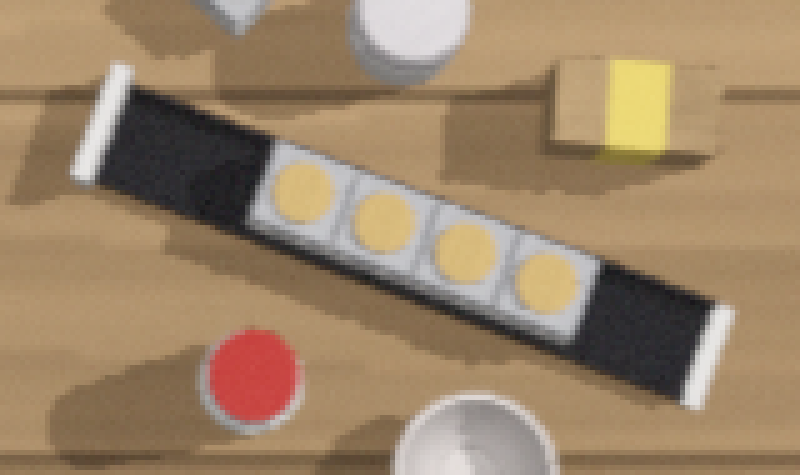

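View pics/z1.png

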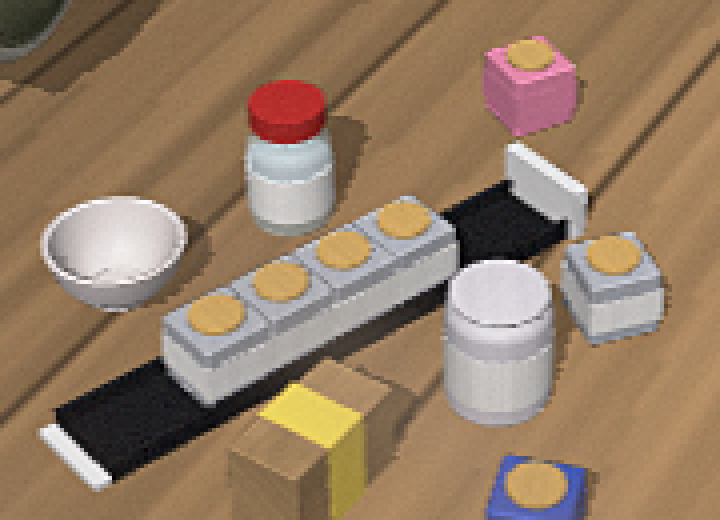

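```bash
python3 - <<'E'
from h import *
g=pickle.load(open("pics/top0.pkl","rb"));g2=pickle.load(open("pics/scene0.pkl","rb"))
h=cv2.cvtColor(g["frame"],cv2.COLOR_RGB2HSV)
def cents(roi,lo,hi):
    x0,y0,x1,y1=roi;m=np.zeros(h.shape[:2],np.uint8);m[y0:y1,x0:x1]=cv2.inRange(h,lo,hi)[y0:y1,x0:x1]
    k,l,st,ce=cv2.connectedComponentsWithStats(m);i=1+np.argmax(st[1:,4]);return ce[i],m*(l==i),st[i,4]
lids=np.array([onplane(g,*p,.052) for p in [(350.1,253.),(366.3,259.),(382.6,265.1),(398.9,271.1)]])
print(lids.round(4)); u=lids[0]-lids[3];u/=np.linalg.norm(u);n=np.array([-u[1],u[0],0])
print("u",u,"spacing",[np.linalg.norm(lids[i]-lids[i+1]).round(4) for i in range(3)])
ps,ms,a=cents((300,225,318,255),(0,0,170),(180,60,255));stop=onplane(g,*ps,.036);print("stop",ps,a,stop)
pl,ml,a=cents((424,272,442,300),(0,0,170),(180,60,255));sill=onplane(g,*pl,.004);print("sill",pl,a,sill)
for nm,m,z in(("stop",ms,.036),("sill",ml,.004)):
    ys,xs=np.nonzero(m);P=np.array([onplane(g,x,y,z) for x,y in zip(xs,ys)]);s=(P-lids[3])@u;t=(P-lids[3])@n;print(nm,"s",s.min(),s.max(),"t",t.min(),t.max())
d=stop-sill;print("len",np.linalg.norm(d[:2]),"dir",d[:2]/np.linalg.norm(d[:2]))
print("stop s rel rear lid",(stop-lids[3])@u,"lat",(stop-lids[3])@n,(sill-lids[3])@u,(sill-lids[3])@n)
# other things
for nm,p,z in(("jar",(340.5,290.5),.085),("can",(372.,216.),.075),("bowl",(385,310),.04),("carton",(417,236),.055)):
    P=onplane(g,*p,z);print(nm,P.round(3),dpt(g,*p).round(3),"s",((P-lids[3])@u).round(3),"lat",((P-lids[3])@n).round(3))
# scene check of lids and stop
for P in lids: print(proj(g2,P).round(1))
print(proj(g2,np.r_[stop[:2],.036]),proj(g2,np.r_[sill[:2],.004]))
E
```

```text
[[ 0.572  -0.0093  0.052 ]
 [ 0.5564 -0.0507  0.052 ]
 [ 0.5407 -0.0921  0.052 ]
 [ 0.5253 -0.1334  0.052 ]]
u [0.35233807 0.93587279 0.        ] spacing [np.float64(0.0441), np.float64(0.0443), np.float64(0.0441)]
stop [309.96610169 238.52542373] 118 [0.61211897 0.09404661 0.036     ]
sill [431.24271845 285.67961165] 103 [ 0.49122737 -0.22401685  0.004     ]
stop s 0.23667829173698784 0.24952850962880221 t -0.03333042428739076 0.0315641685500004
sill s -0.1028651615878773 -0.0905757882834687 t -0.02922176504927833 0.028464462610694127
len 0.34026334252566764 dir [0.35528836 0.93475675]
stop s rel rear lid 0.24346006523704466 lat -0.0011604990349907696 -0.09680158452006343 -8.719977061358991e-05
jar [0.474 0.017 0.085] [0.474 0.017 0.084] s 0.122 lat 0.101
can [ 0.664 -0.065  0.075] [ 0.662 -0.064  0.083] s 0.113 lat -0.105
bowl [ 0.427 -0.098  0.04 ] [ 0.428 -0.102 -0.002] s -0.001 lat 0.105
carton [ 0.615 -0.181  0.055] [ 0.615 -0.181  0.055] s -0.013 lat -0.101
[301.2 263.9]
[286.2 271.5]
[270.5 279.4]
[254.4 287.6]
[336.86948907 251.45913353] [218.79023552 323.38874504]
```

The measurements agree with the given sizes:
- **Tin pitch:** 44.1 mm.
- **Stop to sill:** 340.3 mm.
- **Distance to travel:** about 84 mm.

First I turn the tool's x axis onto the rail direction with the fingers shut, then move over the point behind the rear tin.

```bash
python3 -m pendant '[0,0,0,0,0,0,-0.943, 0,0,0,0,0,0,-0.943, 0,0,0,0,0,0,-0.943, 0,0,0,0,0,0,-0.943, 0,0,0,0,0,0,-0.943, 0,0,0,0,0,0,-0.943, 0,0,0,0,0,0,-0.943, 0,0,0,0,0,0,0]' 20
python3 -m pendant '[0,0.738,0.345,0,0,0,0, 0,0.738,0.345,0,0,0,0, 0,0.738,0.345,0,0,0,0, 0,0.738,0.345,0,0,0,0, 0,0.738,0.345,0,0,0,0, 0,0.738,0.345,0,0,0,0, 0,0.738,0.345,0,0,0,0, 0,0.738,0.345,0,0,0,0, 0,0.738,0.345,0,0,0,0, 0,0.738,0.345,0,0,0,0, 0,0.738,0.345,0,0,0,0, 0,0.738,0.345,0,0,0,0]'
python3 -m pendant '[0,0,0,0,0,0,0,0,0,0,0,0,0,0]'
cat > st.py <<'E'
from rig import *
from h import *
s=observe();p=s["position"];R=s["tool_rot"];u=np.array([.3538,.9353,0]);L=np.array([.5253,-.1334,0])
n=np.array([-u[1],u[0],0])
print("t",s["time_s"],"p",p.round(4),"s",((p-L)@u).round(4),"lat",((p-L)@n).round(4),"yaw",np.degrees(np.arctan2(R[1,0],R[0,0])).round(2),"Rz",R[:,2].round(3),"F along/lat/z",np.round([s["ft_force"]@u,s["ft_force"]@n,s["ft_force"][2]],2),"w",s["grip_width"])
E
python3 st.py
```

```text
time_s: 0.9
position: [0.1556, -0.5274, 0.231]
tool_rot: [[0.353, 0.935, -0.0], [0.935, -0.353, 0.001], [0.001, -0.0, -1.0]]
ft_force: [-0.6, -0.6, -0.3]
grip_width: -0.0002
time_s: 2.1
position: [0.5071, -0.1854, 0.2312]
tool_rot: [[0.358, 0.934, -0.0], [0.934, -0.358, 0.0], [0.0, -0.0, -1.0]]
ft_force: [1.2, -0.7, 0.8]
grip_width: 0.0
time_s: 2.3
position: [0.5062, -0.1863, 0.231]
tool_rot: [[0.355, 0.935, -0.001], [0.935, -0.355, 0.0], [-0.0, -0.001, -1.0]]
ft_force: [-0.2, -0.2, 0.3]
grip_width: -0.0004
t 2.3 p [ 0.5062 -0.1863  0.231 ] s -0.0563 lat -0.0009 yaw 69.18 Rz [-0.001  0.    -1.   ] F along/lat/z [-0.22  0.12  0.34] w -0.0004020687502884602
```

```bash
python3 -m pendant '[0,0,0,0.6,0,0,0, 0,0,0,0.6,0,0,0, 0,0,0,0.6,0,0,0, 0,0,0,0.6,0,0,0, 0,0,0,0.6,0,0,0, 0,0,0,0.4,0,0,0, 0,0,0,0.3,0,0,0, 0,0,0,0.2,0,0,0, 0,0,0,0.15,0,0,0, 0,0,0,0.1,0,0,0, 0,0,0,0,0,0,0, 0,0,0,0,0,0,0]'
python3 st.py; python3 - <<'E'
from rig import *
from h import *
g=get_image("scene");c=g["frame"][190:360,190:400]; cv2.imwrite("pics/z2.png",cv2.resize(c,None,fx=3.5,fy=3.5,interpolation=cv2.INTER_CUBIC)[:,:,::-1])
g=get_image("top");c=g["frame"][215:310,290:450]; cv2.imwrite("pics/z2t.png",cv2.resize(c,None,fx=5,fy=5,interpolation=cv2.INTER_CUBIC)[:,:,::-1])
E
```

```text
time_s: 3.5
position: [0.5063, -0.187, 0.0243]
tool_rot: [[0.355, 0.935, 0.001], [0.935, -0.355, -0.0], [-0.0, 0.001, -1.0]]
ft_force: [-0.6, 0.5, 0.5]
grip_width: -0.0002
t 3.5 p [ 0.5063 -0.187   0.0243] s -0.0569 lat -0.0012 yaw 69.23 Rz [ 0.001 -0.    -1.   ] F along/lat/z [0.27 0.79 0.54] w -0.00016433311507318635
```

View pics/z2.png

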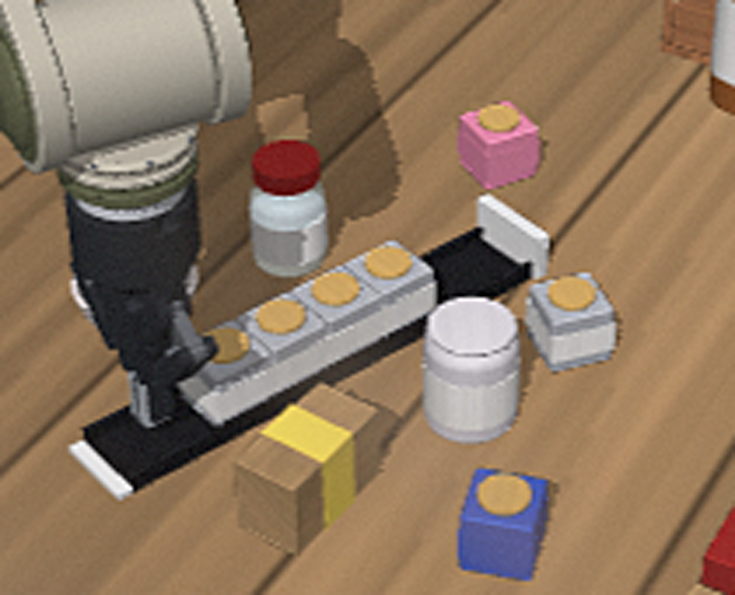

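View pics/z2t.png

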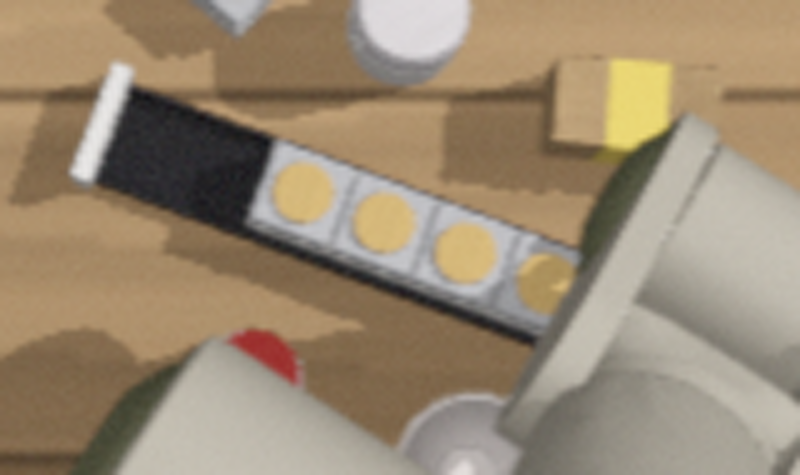

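The fingers are down in the channel behind the rear tin, at about (150,400) in the zoom. A dark gripper part appears over the rear lid at about (195,340). I'll use depth to check whether it really clears the lid.

```bash
python3 - <<'E'
from rig import *
from h import *
g=get_image("scene");pickle.dump(g,open("pics/s2.pkl","wb"))
L=np.array([.5253,-.1334,0]);u=np.array([.3538,.9353,0]);n=np.array([-u[1],u[0],0])
Q=[]
for v in range(240,315):
    for x in range(205,255):
        if g["depth"][v,x]>0:
            P=dpt(g,x,v)
            f=g["frame"][v,x]
            s,t=(P-L)@u,(P-L)@n
            if abs(t)<.08 and -.1<s<-.02 and P[2]>.015: Q.append((s,t,P[2]))
Q=np.array(Q)
for z in np.arange(.015,.16,.01):
    q=Q[(Q[:,2]>=z)&(Q[:,2]<z+.01)]
    if len(q):print(z.round(3),len(q),"s",np.percentile(q[:,0],[2,50,98]).round(3),"t",np.percentile(q[:,1],[2,98]).round(3))
E
```

```text
0.015 46 s [-0.088 -0.023 -0.021] t [-0.027  0.025]
0.025 57 s [-0.068 -0.025 -0.02 ] t [-0.022  0.007]
0.035 65 s [-0.069 -0.056 -0.02 ] t [-0.02   0.003]
0.045 48 s [-0.069 -0.064 -0.021] t [-0.018  0.006]
0.055 18 s [-0.069 -0.067 -0.062] t [-0.016  0.005]
0.065 52 s [-0.071 -0.069 -0.048] t [-0.034  0.025]
0.075 69 s [-0.071 -0.068 -0.05 ] t [-0.039  0.034]
0.085 93 s [-0.075 -0.068 -0.049] t [-0.049  0.045]
0.095 90 s [-0.075 -0.07  -0.05 ] t [-0.057  0.048]
0.105 129 s [-0.076 -0.068 -0.047] t [-0.063  0.055]
0.115 139 s [-0.077 -0.066 -0.048] t [-0.062  0.013]
0.125 118 s [-0.078 -0.067 -0.051] t [-0.047  0.012]
0.135 62 s [-0.069 -0.063 -0.047] t [-0.042 -0.018]
0.145 54 s [-0.093 -0.062 -0.043] t [-0.041 -0.006]
0.155 137 s [-0.095 -0.075 -0.03 ] t [-0.04   0.004]
```

Clear: the gripper linkages stay within ±11 mm along the rail, so I can push.

```bash
python3 -m pendant '[0,0.08,0,0.02,0,0,0, 0,0.08,0,0.02,0,0,0, 0,0.08,0,0,0,0,0, 0,0.06,0,0,0,0,0, 0,0.04,0,0,0,0,0, 0,0.03,0,0,0,0,0, 0,0.03,0,0,0,0,0, 0,0.03,0,0,0,0,0, 0,0.03,0,0,0,0,0, 0,0.03,0,0,0,0,0]'; python3 st.py
python3 -m pendant '[0,0.04,0,0,0,0,0, 0,0.04,0,0,0,0,0, 0,0.04,0,0,0,0,0, 0,0.04,0,0,0,0,0, 0,0.04,0,0,0,0,0, 0,0.04,0,0,0,0,0, 0,0.04,0,0,0,0,0, 0,0.04,0,0,0,0,0, 0,0.04,0,0,0,0,0, 0,0.04,0,0,0,0,0]'; python3 st.py
```

```text
time_s: 4.65
position: [0.5148, -0.164, 0.0218]
tool_rot: [[0.354, 0.935, -0.0], [0.935, -0.354, -0.0], [-0.0, 0.0, -1.0]]
ft_force: [-0.0, -1.5, -0.2]
grip_width: -0.0001
t 4.65 p [ 0.5148 -0.164   0.0218] s -0.0323 lat -0.001 yaw 69.24 Rz [-0. -0. -1.] F along/lat/z [-1.39 -0.52 -0.16] w -0.00010300216801296384
time_s: 5.65
position: [0.5219, -0.1451, 0.0218]
tool_rot: [[0.354, 0.935, -0.0], [0.935, -0.354, 0.0], [0.0, -0.0, -1.0]]
ft_force: [-0.8, -2.0, 0.3]
grip_width: -0.0005
t 5.65 p [ 0.5219 -0.1451  0.0218] s -0.0121 lat -0.001 yaw 69.24 Rz [-0.  0. -1.] F along/lat/z [-2.14  0.08  0.29] w -0.00045872620675249215
```

```bash
python3 -m pendant '[0,0.05,0,0,0,0,0, 0,0.05,0,0,0,0,0, 0,0.05,0,0,0,0,0, 0,0.05,0,0,0,0,0, 0,0.05,0,0,0,0,0, 0,0.05,0,0,0,0,0, 0,0.05,0,0,0,0,0, 0,0.05,0,0,0,0,0, 0,0.05,0,0,0,0,0, 0,0.05,0,0,0,0,0, 0,0.05,0,0,0,0,0, 0,0.05,0,0,0,0,0]'; python3 st.py
python3 -m pendant '[0,0.04,0,0,0,0,0, 0,0.04,0,0,0,0,0, 0,0.04,0,0,0,0,0, 0,0.04,0,0,0,0,0, 0,0.04,0,0,0,0,0, 0,0.04,0,0,0,0,0, 0,0.04,0,0,0,0,0, 0,0.04,0,0,0,0,0, 0,0.03,0,0,0,0,0, 0,0.02,0,0,0,0,0]'; python3 st.py
python3 - <<'E'
from rig import *
from h import *
g=get_image("scene");pickle.dump(g,open("pics/s3.pkl","wb"));c=g["frame"][190:360,190:400]; cv2.imwrite("pics/z3.png",cv2.resize(c,None,fx=3.5,fy=3.5,interpolation=cv2.INTER_CUBIC)[:,:,::-1])
g=get_image("top");pickle.dump(g,open("pics/t3.pkl","wb"));c=g["frame"][215:310,290:450]; cv2.imwrite("pics/z3t.png",cv2.resize(c,None,fx=5,fy=5,interpolation=cv2.INTER_CUBIC)[:,:,::-1])
h=cv2.cvtColor(g["frame"],cv2.COLOR_RGB2HSV)
m=cv2.inRange(h,(8,90,140),(28,255,255))
k,l,st,ce=cv2.connectedComponentsWithStats(m);L=np.array([.5253,-.1334,0]);u=np.array([.3538,.9353,0])
for i in range(1,k):
    if 40<st[i,4]<130 and 300<ce[i][0]<400 and 230<ce[i][1]<280: P=onplane(g,*ce[i],.052);print(ce[i].round(1),st[i,4],((P-L)@u).round(4))
E
```

```text
time_s: 6.85
position: [0.5326, -0.117, 0.0218]
tool_rot: [[0.354, 0.935, -0.0], [0.935, -0.354, -0.0], [-0.0, -0.0, -1.0]]
ft_force: [-0.3, -2.7, 1.3]
grip_width: -0.0001
t 6.85 p [ 0.5326 -0.117   0.0218] s 0.0179 lat -0.001 yaw 69.24 Rz [-0. -0. -1.] F along/lat/z [-2.6  -0.66  1.32] w -0.00011161660315112232
time_s: 7.85
position: [0.5391, -0.0997, 0.0218]
tool_rot: [[0.354, 0.935, -0.0], [0.935, -0.354, -0.0], [-0.0, -0.0, -1.0]]
ft_force: [-0.6, -3.1, 0.4]
grip_width: 0.0001
t 7.85 p [ 0.5391 -0.0997  0.0218] s 0.0364 lat -0.001 yaw 69.24 Rz [-0. -0. -1.] F along/lat/z [-3.13 -0.54  0.35] w 9.29469654155202e-05
[324.9 243.6] 96 0.2015
[340.9 249.6] 97 0.1577
[357.  255.7] 98 0.1135
```

View pics/z3.png

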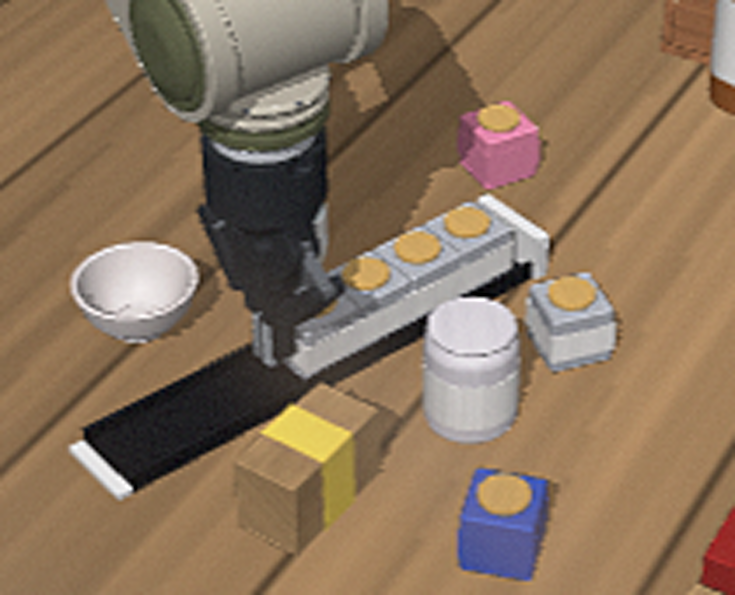

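View pics/z3t.png

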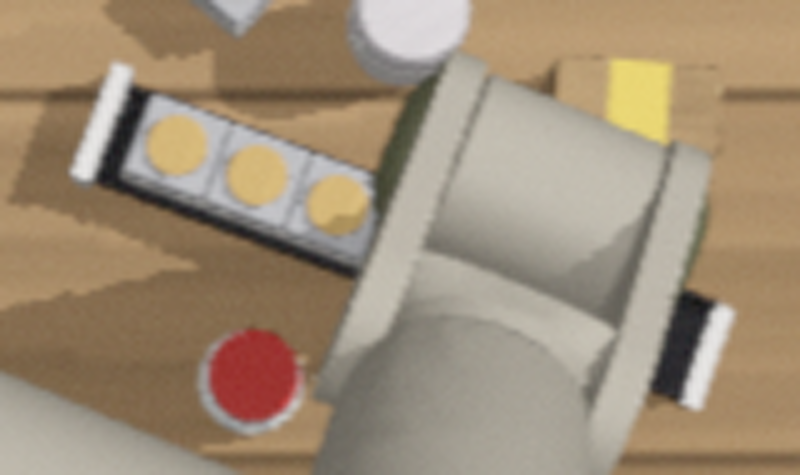

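The row is still together (lid pitch 44 mm), with about 15 mm to go to the stop. I'll slow down now.

```bash
python3 -m pendant '[0,0.03,0,0,0,0,0, 0,0.03,0,0,0,0,0, 0,0.03,0,0,0,0,0, 0,0.03,0,0,0,0,0, 0,0.03,0,0,0,0,0, 0,0.03,0,0,0,0,0, 0,0.02,0,0,0,0,0, 0,0.02,0,0,0,0,0]'; python3 st.py
python3 -m pendant '[0,0.01,0,0,0,0,0, 0,0.01,0,0,0,0,0, 0,0.01,0,0,0,0,0]'; python3 st.py
python3 - <<'E'
from rig import *
from h import *
g=get_image("scene");pickle.dump(g,open("pics/s4.pkl","wb"));c=g["frame"][230:290,280:360]; cv2.imwrite("pics/z4.png",cv2.resize(c,None,fx=8,fy=8,interpolation=cv2.INTER_CUBIC)[:,:,::-1])
g=get_image("top");pickle.dump(g,open("pics/t4.pkl","wb"))
h=cv2.cvtColor(g["frame"],cv2.COLOR_RGB2HSV)
m=cv2.inRange(h,(8,90,140),(28,255,255))
k,l,st,ce=cv2.connectedComponentsWithStats(m);L=np.array([.5253,-.1334,0]);u=np.array([.3538,.9353,0])
for i in range(1,k):
    if 40<st[i,4]<130 and 300<ce[i][0]<400 and 230<ce[i][1]<280: P=onplane(g,*ce[i],.052);print(ce[i].round(1),st[i,4],((P-L)@u).round(4))
E
```

```text
time_s: 8.75
position: [0.543, -0.0895, 0.0218]
tool_rot: [[0.354, 0.935, -0.0], [0.935, -0.354, 0.0], [-0.0, -0.0, -1.0]]
ft_force: [-1.2, -2.5, 0.1]
grip_width: -0.0001
t 8.75 p [ 0.543  -0.0895  0.0218] s 0.0473 lat -0.001 yaw 69.24 Rz [-0.  0. -1.] F along/lat/z [-2.73  0.24  0.15] w -7.081136734663289e-05
time_s: 9.05
position: [0.5435, -0.0882, 0.0218]
tool_rot: [[0.355, 0.935, -0.0], [0.935, -0.355, 0.0], [0.0, -0.0, -1.0]]
ft_force: [-1.2, -2.5, 0.3]
grip_width: 0.0003
t 9.05 p [ 0.5435 -0.0882  0.0218] s 0.0487 lat -0.001 yaw 69.24 Rz [-0.  0. -1.] F along/lat/z [-2.72  0.27  0.31] w 0.00030065275029457744
[320.3 242. ] 94 0.2141
[336.3 247.8] 94 0.1703
[352.7 254. ] 100 0.1254
```

View pics/z4.png

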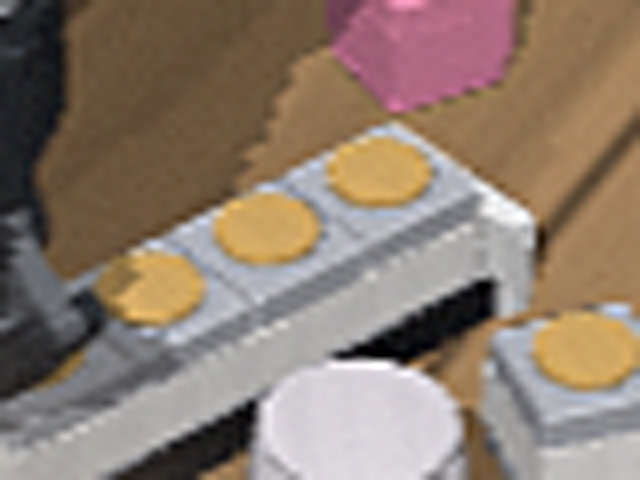

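The zoom shows the front tin's far edge within a couple of mm of the white stop, at (490,200). Now half-millimetre rows, reading the force after each pair.

```bash
for i in 1; do python3 -m pendant '[0,0.01,0,0,0,0,0, 0,0.01,0,0,0,0,0]' >/dev/null; python3 st.py | grep -o 's .*lat\|F.*'; done
python3 -m pendant '[0,0.01,0,0,0,0,0, 0,0.01,0,0,0,0,0]' | grep force; python3 st.py | grep -o 'p .*lat\|F.*'
```

```text
s 0.0497 lat -0.001 yaw 69.24 Rz [ 0. -0. -1.] F along/lat
ft_force: [-1.0, -2.1, 1.1]
p [ 0.5442 -0.0863  0.0218] s 0.0508 lat -0.001 yaw 69.24 Rz [-0.  0. -1.] F along/lat
```

```bash
python3 -m pendant '[0,0.01,0,0,0,0,0, 0,0.01,0,0,0,0,0]' | egrep 'pos|force'
```

```text
position: [0.5445, -0.0855, 0.0218]
ft_force: [-2.2, -5.5, 0.3]
```

```bash
python3 -m pendant '[0,0.005,0,0,0,0,0]' | egrep 'pos|force'; python3 -m pendant '[0,0,0,0,0,0,0]' | egrep 'pos|force'
```

```text
position: [0.5445, -0.0854, 0.0218]
ft_force: [-3.0, -5.4, 1.4]
position: [0.5445, -0.0855, 0.0218]
ft_force: [-2.2, -4.2, 1.3]
```

```bash
python3 -m pendant '[0,0.01,0,0,0,0,0,0,0,0,0,0,0,0]' | egrep 'pos|force'; python3 -m pendant '[0,0,0,0,0,0,0]' | egrep 'pos|force'
```

```text
position: [0.5446, -0.0855, 0.0219]
ft_force: [-2.6, -7.2, 0.8]
position: [0.5445, -0.0855, 0.0218]
ft_force: [-2.8, -6.5, 1.5]
```

The TCP has stalled while the force rose from 2.7 to about 7 N, so the row is seated. I back straight off, then lift.

```bash
python3 -m pendant '[0,-0.02,0,0,0,0,0, 0,-0.05,0,0,0,0,0, 0,-0.1,0,0,0,0,0, 0,-0.2,0,0,0,0,0, 0,-0.25,0,0,0,0,0, 0,-0.1,0,0,0,0,0, 0,0,0,0,0,0,0]' | egrep 'pos|force'
python3 -m pendant '[0,0,0,-0.2,0,0,0, 0,0,0,-0.5,0,0,0, 0,0,0,-0.6,0,0,0, 0,0,0,-0.6,0,0,0, 0,0,0,-0.6,0,0,0, 0,-0.5,0,-0.6,0,0,0, 0,-0.7,0,-0.5,0,0,0, 0,-0.7,0,0,0,0,0, 0,-0.7,0,0,0,0,0, 0,-0.7,0,0,0,0,0,0,-0.5,0,0,0,0,0,0,0,0,0,0,0,0]'| egrep 'time|pos|force'
python3 - <<'E'
from rig import *
from h import *
g2=get_image("scene");g=get_image("top");pickle.dump((g,g2),open("pics/f.pkl","wb"))
c=g2["frame"][190:360,190:400]; cv2.imwrite("pics/z5.png",cv2.resize(c,None,fx=3.5,fy=3.5,interpolation=cv2.INTER_CUBIC)[:,:,::-1])
c=g["frame"][175:335,270:450]; cv2.imwrite("pics/z5t.png",cv2.resize(c,None,fx=4,fy=3.7,interpolation=cv2.INTER_CUBIC)[:,:,::-1])
h=cv2.cvtColor(g["frame"],cv2.COLOR_RGB2HSV)
m=cv2.inRange(h,(8,90,140),(28,255,255))
k,l,st,ce=cv2.connectedComponentsWithStats(m);L=np.array([.5253,-.1334,0]);u=np.array([.3538,.9353,0]);n=np.array([-u[1],u[0],0])
for i in range(1,k):
    if 40<st[i,4]<130 and 260<ce[i][0]<420 and 180<ce[i][1]<280: P=onplane(g,*ce[i],.052);print(ce[i].round(1),st[i,4],((P-L)@u).round(4),((P-L)@n).round(4))
E
```

```text
position: [0.5318, -0.1194, 0.0218]
ft_force: [-0.6, 0.2, 0.4]
time_s: 12.15
position: [0.4639, -0.2981, 0.2024]
ft_force: [0.9, 0.4, 0.3]
[407.7 190.4] 89 0.0493 -0.2066
[336.5 208.1] 93 0.2063 -0.0974
[319.5 241.6] 92 0.2165 0.0003
[335.4 247.5] 93 0.1728 0.0002
[351.5 253.5] 92 0.1287 0.0002
[274.5 260.5] 106 0.3071 0.0869
[367.6 259.4] 92 0.085 0.0001
```

View pics/z5.png

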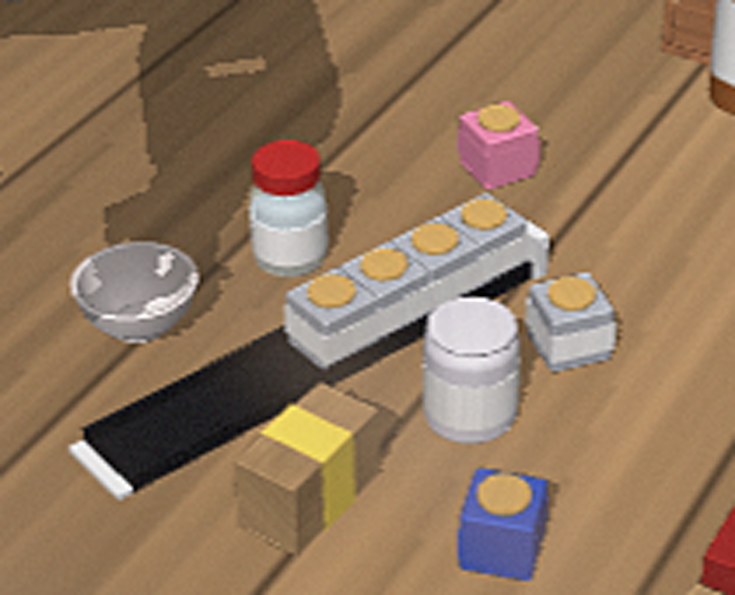

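View pics/z5t.png

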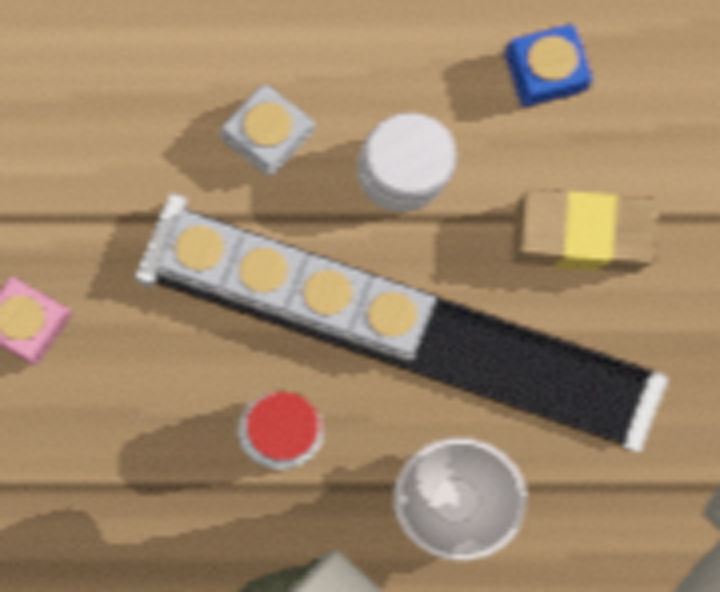

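All four tins stand in line against the stop, with lids at (319.5,241.6) to (367.6,259.4). The front face comes out at 238.5 mm and the stop face at 238.4 mm. Lid pitch is 43.7–44.1 mm. The other items haven't moved.

```bash
python3 -c "
from rig import *
print(close_job())"
```

```text
the job is handed in; nothing more can be done
None
```

I pushed the four tins along the rail as one train, and the front tin now rests against the end stop with all four touching. The job is handed in, with about 12 s on the clock against the 35 s limit.

- **Push:** I used the shut fingertips from behind the rearmost tin only, at about 2–3 N. The last few millimetres went at 5 mm/s. At the stop the fingers stalled while the force rose to about 7 N. I then backed straight off and lifted clear.
- **Final check:** the front tin's face measured 238.5 mm along the rail and the stop's inner face 238.4 mm. The lid pitch was 43.7–44.1 mm against the nominal 44 mm. The camera calibration is only good to about 2 mm, so the force rise is the firmer evidence of contact.
- **Other items:** in the pictures the items around the rail looked unmoved. I didn't re-check the sauce bottles and the scoop, but the arm moved nowhere near them. No check failed or disagreed.

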